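# Check a trimmed stone model's corner with a square

## Robot

A 6-joint arm with a two-finger parallel gripper is mounted at the origin on the work surface. World frame = base frame: x ahead of the robot, y to its left, z up, the work surface at z = 0. Lengths are in m, angles in rad, forces in N, time in s.
With the tool pointing down it reaches from about 0.425 to 0.925 m from the base axis. Payload 12.5 kg.
Tool frame: the origin (TCP) lies on the centre line of the jaws, within the pads' length; the fingertips stand 25 mm ahead of it and the grasp point (between the pads) lies 6 mm ahead of it (tips_ahead is the distance from the TCP to the fingertips, in m); x points along the fingers, y is the direction in which the jaws open and shut, and the axes are right-handed (so a half turn about x gives the same grasp; the last joint's range is limited). The gripper opens to 85 mm and grips with 20 to 120 N. Pads are 22 mm wide; open, the fingers measure 114 mm over their backs; the gripper's body (76 mm by 85 mm) begins 54 mm behind the grasp point. The pads swing forward as they close: fully open they stand 13 mm farther back than shut.
Start: joints at [0.994, 0.491, 1.559, -0, 1.092, -0.106], TCP at [0.283, 0.557, 0.256] pointing down, gripper open.
Joint ranges: [-3.1, 3.1], [-0.84, 2.19], [0.05, 2.79], [-1.13, 4.28], [0.06, 2.93], [-2.69, 2.69]. Speed limits (rad/s): [2.22, 2.22, 2.79, 3.14, 3.14, 3.14].

## Interface

Orientations are given as a unit quaternion [x, y, z, w].
In Python, from workcell import * gives the robot as it stands. Calls block until the motion is done:
- movep(position, orientation): joint-space move of the TCP to a pose.
- movel(position, rot=None, vel=0.15): straight line of the TCP; rot=None keeps the orientation; vel is the mean speed in m/s.
- goto_joints(angles): joint-space move.
- open_jaws() and clamp(f_grip=None): open the fingers fully, or close them until they stop; f_grip is the grip in N (None keeps the last).
- hold(seconds).
- inverse_kinematics(position, orientation): joint angles nearest the present ones, or None.
- get_state(): the state.
- capture(name): name is "scene" or "side" or "wrist"; returns (picture, depth): 384x512x3 uint8, red, green, blue; 384x512 float32, m along the optical axis (not along the pixel's ray), 0 where there is no reading.
- calibration(name): a dict with "camera_matrix" (3x3 intrinsics, pixels), "eye" and "rotation" of the camera in the world; the wrist camera has in their place "tool_from_camera" (4x4, takes a point from camera to tool coordinates, whose origin is the TCP and whose axes are the tool frame's). Camera axes: x right, y up, looking along -z (the intrinsics and any distortion apply to the point x, -y, -z); pixel columns grow to the right and rows downward; lengths in m; the calibration is good to about 2 mm. The wrist camera is an equidistant fisheye: a pixel r from the principal point sees the ray r / f radians off the axis. A picture is of the moment at which its call begins: read the wrist's pose just before it. calibration takes no time and is no camera call.
A pose or a line that the arm cannot do raises IKError and nothing moves.
- sign_off(): hands the job in, once; it reports no verdict.
The state is a dict: "time_s": time; "q": joint angles; "joint_velocities": joint speeds; "joint_torque": joint torques, N m; "eef_pos": TCP position; "orientation": TCP orientation; "wrist_force": force on the tool from outside, world axes, zero at the start; "wrist_torque": the same for the moment, N m; "finger_gap": finger opening in m.
Only numpy, scipy, OpenCV 4.12 (cv2) and the standard library are available. Lean on these libraries where they do the work, as an engineer would, in place of code of your own. Each camera call takes 0.05 s, during which the arm holds its last target.

## Task

Pick up the L-shaped square by its upright tab and press it against the free corner of the stone dental model in the holder, so that both of its legs bear flush on the two side faces at the same time with no gap, and keep it pressed there for about a second. Then lay the square back flat, wholly on its dark rubber mat, and let go of it. Leave the other things on the bench where they are.

Things in the scene. Friction and masses are not known exactly. Their poses are not given: they have to be found in the camera images.
- square: L-shaped square, about 120 g, lying flat on the mat. Origin: inner corner of the L, underside; z up. Aluminium legs 65 mm long, 8 wide, 14 high run along +x (leg a) and +y (leg b). A steel heel block 14 mm high fills x and y from -28 to 0 mm. On it stands a black upright tab, centred at x = y = -14 mm, 14 to 56 mm above the underside. The centre of mass is about 10 mm from the tab.
- tab (a point): Grip point on the square's black tab, at (-14, -14, 41) mm in the square's frame, 27 mm above the heel block; axes as the square. The tab is 22 mm long along the square's diagonal (1, 1) and 12 mm thick along (1, -1): pinch it along (1, -1).
- leg_a: Leg of the square along its +x (origin and axes as the square), filling y from -8 to 0 mm. Its inner face y = 0 is to bear on the model's face that looks to the model's -y.
- leg_b: Leg of the square along its +y (origin and axes as the square), filling x from -8 to 0 mm. Its inner face x = 0 is to bear on the model's face that looks to the model's -x.
- tip_a (a point): Outer end corner of leg a, at (65, -8, 0) mm in the square's frame.
- tip_b (a point): Outer end corner of leg b, at (-8, 65, 0) mm in the square's frame.
- heel (a point): Outer corner of the heel block, at (-28, -28, 0) mm in the square's frame.
- model: Buff dental stone model, fixed in the holder: base 70 x 70 x 34 mm with an arch of teeth on top (to 53 mm above its underside). Origin: centre of its underside, 24 mm above the bench; z up, x and y square to its side faces. The -x and -y faces are free and meet at the free corner, which points roughly towards the robot; stops cover the +x and +y faces.
- model_corner (a point): The model's free vertical edge at half the base's height (41 mm above the bench; the base spans 24 to 58 mm). Axes as the model, which lies on the +x, +y side of this point. When the square fits flush, its inner corner is on this edge and its x and y axes point as the model's.
- holder: Fixed holder: steel foot plate 130 x 130 x 10 mm, a pedestal 44 mm across under the model (whose base overhangs it), and aluminium stops up to 54 mm above the bench. Origin: plate centre at bench level; axes as the model. With its underside about 34 mm above the bench the square clears the plate and its legs are at mid-height of the base.
- mat: Dark rubber mat, 170 x 170 x 4 mm, fixed flat on the bench. Origin: centre of its underside (bench level), z up, x and y along its edges.
- dropper: Bystander: amber glass bottle with black cap, 36 mm across, 85 mm high. Origin: centre of its underside.
- pot: Bystander: white ceramic pot, 60 mm across, 70 mm high. Origin: centre of its underside.
- bowl: Bystander: green plastic mixing bowl, 100 mm across, 50 mm high. Origin: centre of its underside.
- cast: Bystander: loose white plaster cast with teeth, 70 x 65 mm, 44 mm high. Origin: centre of its underside.
- teeth: Bystander: white tray with three bays, 80 x 110 x 25 mm. Origin: centre of its underside.
- jar: Bystander: white plastic jar, 70 mm across, 100 mm high. Origin: centre of its underside.
- spatula: Bystander: spatula 200 mm long lying along its x.
- brush: Bystander: brush 170 mm long lying along its x.
Mind the look-alikes: they are no part of the job. What is shaped like the square but blue is not meant. Leave any purple look-alike of the holder alone.

How it is judged:
By the outcome, as a careful person would: the job done as asked, in the order asked, and still so for the second after the job is handed in, with the robot touching nothing.
It also fails if it takes over 58 s, if anything falls off the work surface, if the arm or the gripper's body presses on something with over 40 N, if the wrist force passes 120 N, or if a joint passes its speed limit or range.

## Working session

There is one attempt and no reset: what is moved stays moved. The work goes in short steps, each a Python script; the robot and the scene stay as the last script left them, time stands still between calls to the robot, and variables do not carry over. Pictures are saved under pics/ and viewed, and the job is handed in when it is done.

```bash
ls; mkdir -p pics; python3 - <<'E'
from workcell import *
import cv2,numpy as np
for n in ["scene","side","wrist"]:
    s=get_state()
    p,d=capture(n); cv2.imwrite(f"pics/{n}0.png",p[:,:,::-1]); np.savez(f"{n}0.npz",p=p,d=d)
    print(n,calibration(n))
print(get_state())
E
```

```text
pics
scene {'camera_matrix': array([[400.48885054,   0.        , 256.30517038],
       [  0.        , 400.48885054, 192.94972826],
       [  0.        ,   0.        ,   1.        ]]), 'eye': array([ 1.39259681, -0.22009057,  0.96771447]), 'rotation': array([0.29640594, 0.22162808, 0.57007451, 0.7335118 ])}
side {'camera_matrix': array([[499.81359689,   0.        , 258.09665443],
       [  0.        , 499.81359689, 192.11220865],
       [  0.        ,   0.        ,   1.        ]]), 'eye': array([-0.01112336, -1.0371528 ,  0.93227644]), 'rotation': array([ 0.44013091, -0.10170385, -0.22446771,  0.86345547])}
wrist {'camera_matrix': array([[297.31863964,   0.        , 256.28610874],
       [  0.        , 297.31863964, 193.4352309 ],
       [  0.        ,   0.        ,   1.        ]]), 'tool_from_camera': array([[-6.27421165e-04,  2.62500021e-01, -9.64931783e-01,
        -1.17292978e-01],
       [ 9.99999760e-01,  4.46712303e-04, -5.28699577e-04,
         6.22933519e-04],
       [ 2.92263249e-04, -9.64931883e-01, -2.62500239e-01,
        -6.60821985e-02],
       [ 0.00000000e+00,  0.00000000e+00,  0.00000000e+00,
         1.00000000e+00]])}
{'time_s': 0.15, 'q': array([ 9.94406924e-01,  4.91413989e-01,  1.55928881e+00,  2.01374071e-05,
        1.09173264e+00, -1.05618283e-01]), 'joint_velocities': array([-9.14885823e-05, -2.57100197e-03, -2.22163755e-03,  6.29427954e-04,
       -5.19269906e-04,  1.60376158e-03]), 'joint_torque': array([ 2.17897243e-03, -6.18702149e+01, -2.61693746e+01, -1.08292279e-04,
        3.19042018e-03, -9.49454420e-05]), 'eef_pos': array([0.28339295, 0.55690055, 0.25587351]), 'orientation': array([ 0.16463446,  0.68771273, -0.16519186,  0.68750152]), 'wrist_force': array([-1.14169161,  0.29512458, -0.50196007]), 'wrist_torque': array([ 0.01450545, -0.0324807 , -0.03527217]), 'finger_gap': 0.08550263989175935}
```

View pics/scene0.png

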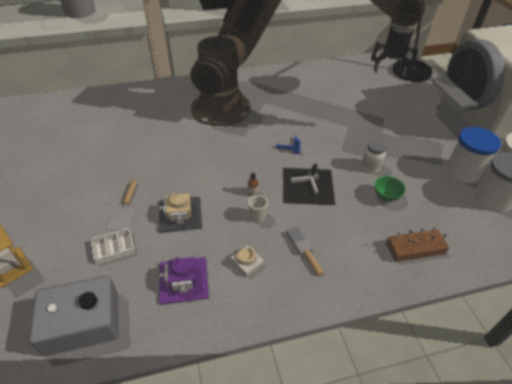

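View pics/side0.png

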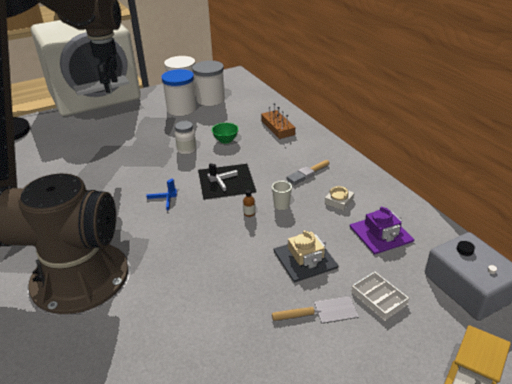

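View pics/wrist0.png

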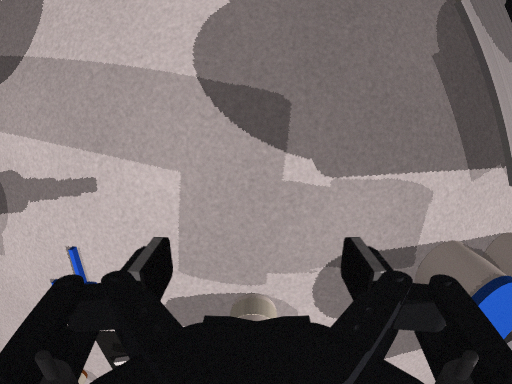

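The scene shows the square on its mat near (312,180) and the buff model in its grey holder near (180,208). The blue look-alike is at (290,146) and the purple one at (183,280). In the side view the square is at (220,176) and the model at (306,248). Next I'll zoom in and compute coarse positions.

```bash
cat > h.py <<'E'
import cv2,numpy as np
from scipy.spatial.transform import Rotation as R
from workcell import calibration
def unproj(n,u,v,d):
    c=calibration(n);K=c["camera_matrix"]
    p=np.stack([(u-K[0,2])/K[0,0]*d,-(v-K[1,2])/K[1,1]*d,-d],-1)
    return p@R.from_quat(c["rotation"]).as_matrix().T+c["eye"]
def ray_plane(n,u,v,z):
    c=calibration(n); p=unproj(n,np.float64(u),np.float64(v),np.float64(1.))-c["eye"]
    return c["eye"]+p*(z-c["eye"][2])/p[2]
def wrist_rays(u,v,st):
    c=calibration("wrist");K=c["camera_matrix"]
    a=(np.asarray(u,float)-K[0,2])/K[0,0];b=(np.asarray(v,float)-K[1,2])/K[1,1]
    r=np.hypot(a,b)+1e-12
    d=np.stack([np.sin(r)*a/r,-np.sin(r)*b/r,-np.cos(r)],-1)
    T=c["tool_from_camera"];W=R.from_quat(st["orientation"]).as_matrix()
    return W@T[:3,3]+st["eef_pos"], d@T[:3,:3].T@W.T
def wrist_plane(u,v,z,st):
    o,d=wrist_rays(u,v,st); return o+d*((z-o[2])/d[...,2])[...,None]
def wrist_project(P,st):
    c=calibration("wrist");K=c["camera_matrix"];T=c["tool_from_camera"];W=R.from_quat(st["orientation"]).as_matrix()
    q=(np.asarray(P)-st["eef_pos"])@W; q=(q-T[:3,3])@T[:3,:3]
    x,y,z=q[...,0],-q[...,1],-q[...,2]; h=np.hypot(x,y)+1e-12; th=np.arctan2(h,z)
    return np.stack([K[0,2]+K[0,0]*th*x/h,K[1,2]+K[1,1]*th*y/h],-1)
def wrist_points(depth,st):
    # depth along optical axis
    v,u=np.mgrid[:384,:512]; o,d=wrist_rays(u,v,st)
    c=calibration("wrist");W=R.from_quat(st["orientation"]).as_matrix()
    ax=-(W@c["tool_from_camera"][:3,2])
    return o+d*(depth/(d@ax))[...,None]
def down(yaw):
    # tool x down, tool y (jaw axis) at angle yaw in world
    x=np.array([0,0,-1.]);y=np.array([np.cos(yaw),np.sin(yaw),0]);z=np.cross(x,y)
    return R.from_matrix(np.stack([x,y,z],1)).as_quat()
def scene_project(n,P):
    c=calibration(n);K=c["camera_matrix"]; q=(np.asarray(P)-c["eye"])@R.from_quat(c["rotation"]).as_matrix()
    return np.stack([K[0,2]+K[0,0]*q[...,0]/-q[...,2],K[1,2]-K[1,1]*q[...,1]/-q[...,2]],-1)
E
python3 - <<'E'
from h import *
for n,bx in [("scene",(140,125,350,245)),("side",(190,150,400,290))]:
    f=np.load(n+"0.npz");p=f["p"][bx[1]:bx[3],bx[0]:bx[2]]
    cv2.imwrite(f"pics/{n}0z.png",cv2.resize(p[:,:,::-1],None,fx=3.8,fy=3.8,interpolation=2))
for n,pts in {"scene":[(312,182),(316,168),(180,205),(253,183),(258,208),(290,146)],"side":[(213,170),(222,182),(306,245),(249,205)]}.items():
    d=np.load(n+"0.npz")["d"]
    for u,v in pts: print(n,u,v,unproj(n,u,v,d[v,u]).round(3))
E
```

```text
scene 312 182 [0.518 0.214 0.015]
scene 316 168 [0.485 0.237 0.044]
scene 180 205 [ 0.565 -0.229  0.068]
scene 253 183 [ 1.393 -0.22   0.968]
scene 258 208 [ 0.634 -0.006  0.07 ]
scene 290 146 [0.325 0.198 0.018]
side 213 170 [0.484 0.222 0.038]
side 222 182 [0.493 0.175 0.016]
side 306 245 [ 0.529 -0.258  0.071]
side 249 205 [ 0.496 -0.007  0.044]
```

View pics/scene0z.png

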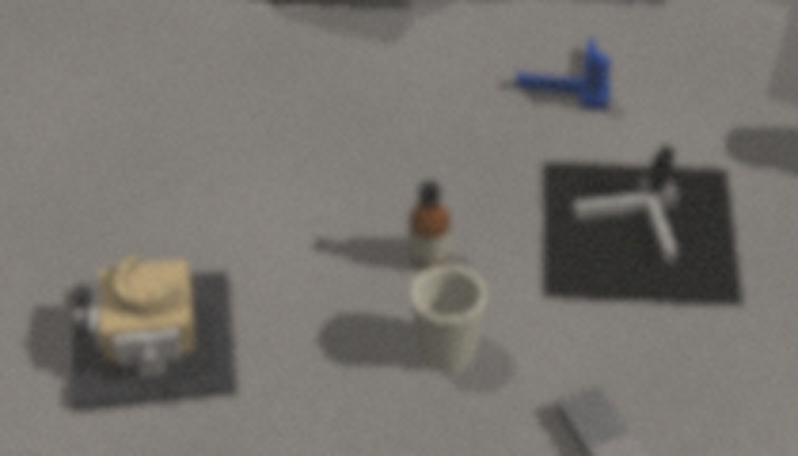

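View pics/side0z.png

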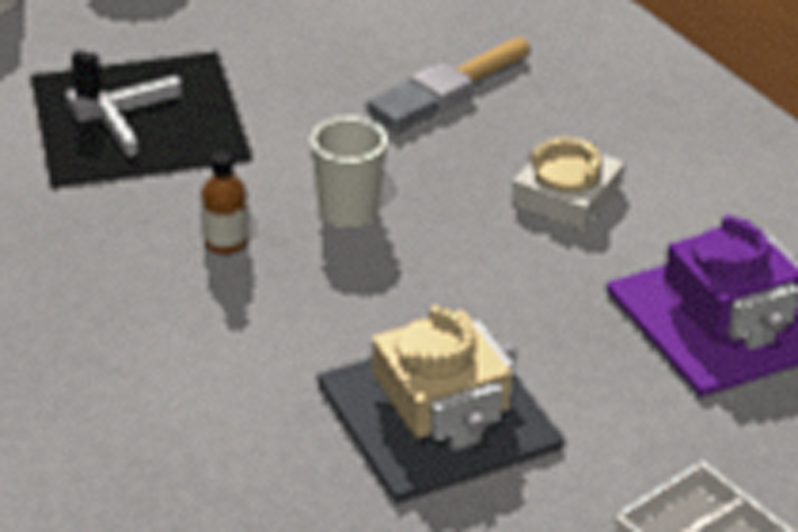

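```bash
python3 - <<'E'
from h import *
from workcell import *
st=get_state();W=R.from_quat(st["orientation"]).as_matrix();print(W.round(3))
for yaw in (45,-135):
  for p in ([.485,.237,.22],[.485,.237,.04],[.5,-.2,.22],[.5,-.2,.07]):
    print(yaw,p,inverse_kinematics(p,down(np.radians(yaw))))
E
```

```text
[[-0.     0.454  0.891]
 [-0.001  0.891 -0.454]
 [-1.    -0.001 -0.   ]]
45 [0.485, 0.237, 0.22] [ 3.32148900e-01  4.13018820e-01  1.81082102e+00 -4.44089210e-16
  9.17752818e-01 -4.53249263e-01]
45 [0.485, 0.237, 0.04] [ 3.32148900e-01  6.88231790e-01  1.94329023e+00 -4.44089210e-16
  5.10070635e-01 -4.53249263e-01]
45 [0.5, -0.2, 0.22] [-5.03187109e-01  4.11305610e-01  1.81387638e+00 -4.44089210e-16
  9.16410659e-01 -1.28858527e+00]
45 [0.5, -0.2, 0.07] [-5.03187109e-01  6.35144664e-01  1.93422260e+00 -4.44089210e-16
  5.72225387e-01 -1.28858527e+00]
-135 [0.485, 0.237, 0.22] None
-135 [0.485, 0.237, 0.04] None
-135 [0.5, -0.2, 0.22] [-5.03187109e-01  4.11305610e-01  1.81387638e+00 -4.44089210e-16
  9.16410659e-01  1.85300738e+00]
-135 [0.5, -0.2, 0.07] [-5.03187109e-01  6.35144664e-01  1.93422260e+00 -4.44089210e-16
  5.72225387e-01  1.85300738e+00]
```

```bash
python3 - <<'E'
from h import *
from workcell import *
import pickle
def look(tag,p):
    movep(p,down(np.pi/4)); hold(.2); st=get_state(); im,d=capture("wrist")
    pickle.dump((st,im,d),open(tag+".pkl","wb"));cv2.imwrite(f"pics/{tag}.png",im[:,:,::-1])
    print(tag,st["time_s"],st["eef_pos"])
look("m1",[.50,-.20,.25])
look("s1",[.50,.22,.21])
E
```

```text
m1 3.125 [ 0.50016519 -0.19964109  0.24999525]
s1 4.9333 [0.50035424 0.21923173 0.21008646]
```

View pics/m1.png

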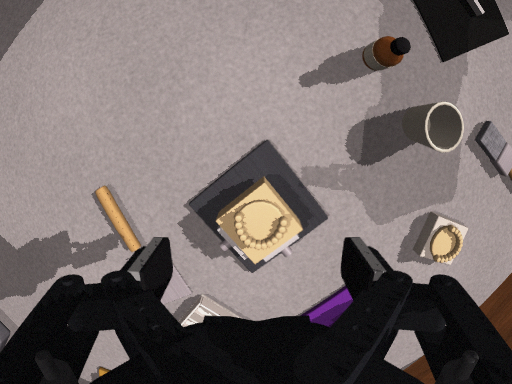

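View pics/s1.png

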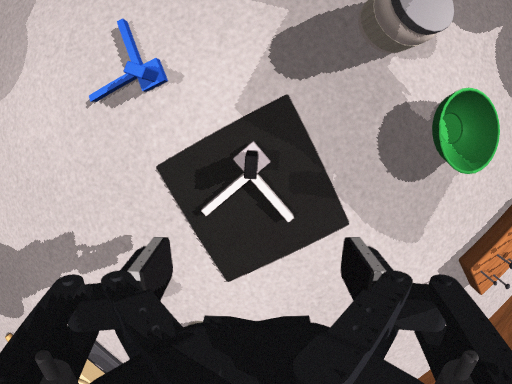

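In m1 the model's free corner points up at about (262,178) and the stops are at the bottom. In s1 the square's heel is at (252,142), its tips are at (203,213) and (292,219), and the tab is at (251,163). I'll zoom to pick the corners.

```bash
python3 - <<'E'
import pickle,cv2
for t,(x0,y0,x1,y1) in {"m1":(180,130,340,250),"s1":(180,120,320,225)}.items():
    st,im,d=pickle.load(open(t+".pkl","rb"))
    c=cv2.resize(im[y0:y1,x0:x1,::-1],None,fx=5,fy=5,interpolation=cv2.INTER_CUBIC);cv2.imwrite(f"pics/{t}z.png",c)
E
```

```text
(no output)
```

View pics/m1z.png

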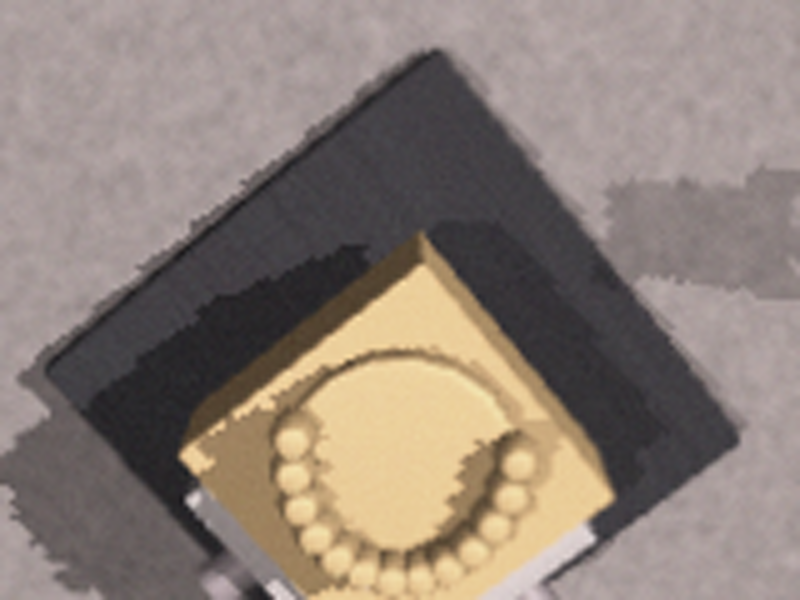

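View pics/s1z.png

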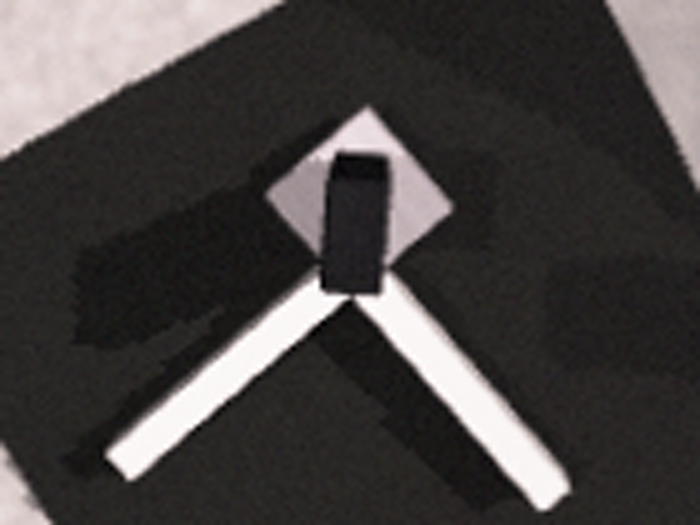

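```bash
cat > fit.py <<'E'
from h import *
import pickle
from scipy.optimize import least_squares
from scipy.ndimage import map_coordinates,gaussian_filter
def pts(L,pose,z):
    c,s=np.cos(pose[2]),np.sin(pose[2]); L=np.atleast_2d(L)
    return np.c_[pose[0]+c*L[:,0]-s*L[:,1],pose[1]+s*L[:,0]+c*L[:,1],L[:,2]+z]
def edgefit(im,st,segs,pose,z,rng=4,iters=4,sig=.8):
    g=gaussian_filter(im.astype(float).mean(2) if im.ndim==3 else im,sig)
    for it in range(iters):
        X=[];N=[];M=[]
        for a,b,sgn in segs:   # sgn: brightness sign on left normal; 0 any
            t=np.linspace(.08,.92,25)[:,None]; L=np.array(a)*(1-t)+np.array(b)*t
            p=wrist_project(pts(L,pose,z),st); d=p[-1]-p[0]; d/=np.hypot(*d); n=np.array([-d[1],d[0]])
            k=np.arange(-rng,rng+.01,.1)
            q=p[:,None]+k[None,:,None]*n
            v=map_coordinates(g,[q[...,1],q[...,0]],order=1); gr=np.gradient(v,axis=1)
            gr=np.abs(gr) if sgn==0 else gr*sgn
            i=gr.argmax(1); ok=(gr[np.arange(len(i)),i]>.4)&(i>0)&(i<len(k)-1)
            X.append(L[ok]);N.append(np.tile(n,(ok.sum(),1)));M.append(q[np.arange(len(i)),i][ok])
        X=np.vstack(X);N=np.vstack(N);M=np.vstack(M)
        f=lambda P:((wrist_project(pts(X,P,z),st)-M)*N).sum(1)
        r=least_squares(f,pose,loss="soft_l1",f_scale=.3,x_scale=[.001,.001,.01]);pose=r.x
        rng=max(1.5,rng*.6)
    return pose,np.sqrt(np.median(f(pose)**2)),len(X)
def cornerfit(uv,L,st,pose,z):
    f=lambda P:(wrist_project(pts(L,P,z),st)-uv).ravel()
    r=least_squares(f,pose,x_scale=[.01,.01,.1]);return r.x,r.fun.reshape(-1,2)
def zoom2px(uv,x0,y0,s=5): return (np.array(uv,float)+.5)/s-.5+[x0,y0]
mm=1e-3
H=14*mm
sqsegs=[([-.028,-.028,H],[0,-.028,H],0),([-.028,-.028,H],[-.028,0,H],0),([0.004,-.008,H],[.065,-.008,H],0),([0.008,0,H],[.065,0,H],0),
 ([-.008,.004,H],[-.008,.065,H],0),([0,.008,H],[0,.065,H],0),([.065,-.008,H],[.065,0,H],0),([-.008,.065,H],[0,.065,H],0)]
modsegs=[([-.035,-.035,.034],[.035,-.035,.034],0),([-.035,-.035,.034],[-.035,.035,.034],0)]
modbot=[([-.035,-.035,0],[.035,-.035,0],0),([-.035,-.035,0],[-.035,.035,0],0)]
plate=[([-.065,-.065,.010],[.065,-.065,.010],0),([-.065,-.065,.010],[-.065,.065,.010],0)]
E
cat > run1.py <<'E'
from fit import *
st,im,d=pickle.load(open("s1.pkl","rb"))
uv=zoom2px([(369,106),(265,193),(453,208),(106,455),(129,482),(571,488),(546,512),(351,298)],180,120)
L=[[-.028,-.028,H],[0,-.028,H],[-.028,0,H],[.065,-.008,H],[.065,0,H],[-.008,.065,H],[0,.065,H],[0,0,H]]
p,r=cornerfit(uv,L,st,[.5,.23,-1.6],.004);print("sq corners",p,np.degrees(p[2]));print(r.round(2).tolist())
pe=edgefit(im,st,sqsegs,p,.004,2.5);print("sq edges",pe,np.degrees(pe[0][2]))
P=wrist_points(d,st);
def dep(P,u,v): u,v=int(round(u)),int(round(v)); return P[v,u].round(4)
print("leg depth pts",[dep(P,*wrist_project(pts([x],pe[0],.004),st)[0]) for x in ([.04,-.004,H],[-.004,.04,H],[-.022,-.022,H],[.04,.04,0])])
st,im,d=pickle.load(open("m1.pkl","rb"))
uv=zoom2px([(425,263),(613,497),(182,455),(420,233)],180,130)
L=[[-.035,-.035,.034],[-.035,.035,.034],[.035,-.035,.034],[-.035,-.035,0]]
p,r=cornerfit(uv,L,st,[.54,-.24,-1.6],.024);print("model corners",p,np.degrees(p[2]));print(r.round(2).tolist())
for nm,sg,z in (("top",modsegs,.024),("bot",modbot,.024),("plate",plate,0),("top+bot",modsegs+modbot,.024)):
    pe=edgefit(im,st,sg,p,z,2.0);print(nm,pe,np.degrees(pe[0][2]))
P=wrist_points(d,st);print("top depth",[dep(P,*wrist_project(pts([x],p,.024),st)[0]) for x in ([-.031,-.031,.034],[-.03,.0,.034],[-.05,-.05,-.014])])
E
python3 run1.py
```

```text
sq corners [ 0.49710048  0.21429738 -1.65044715] -94.56365603402215
[[-0.53, 0.54], [0.08, 0.45], [-0.0, 0.3], [0.28, -0.18], [0.56, -0.38], [-0.0, 0.17], [-0.59, -0.21], [0.25, -0.84]]
sq edges (array([ 0.49684268,  0.21448549, -1.65091136]), np.float64(0.39654968365037974), 198) -94.59025309465208
leg depth pts [array([0.49  , 0.1748, 0.0179]), array([0.5372, 0.2155, 0.0178]), array([0.4765, 0.238 , 0.0169]), array([0.5336, 0.1718, 0.0046])]
model corners [ 0.54185574 -0.23518522 -1.67708636] -96.08997003402263
[[-0.11, 0.04], [0.73, 0.38], [-0.69, 0.13], [0.1, -0.47]]
top (array([ 0.54137027, -0.23512168, -1.6746064 ]), np.float64(0.20145836786050153), 49) -95.94787922558804
bot (array([ 0.54144988, -0.23531208, -1.67378536]), np.float64(0.10871894830564399), 46) -95.90083692761281
plate (array([ 0.53866233, -0.23450272, -1.67795684]), np.float64(0.28820339847066767), 49) -96.13984515711599
top+bot (array([ 0.54141132, -0.23522874, -1.67458731]), np.float64(0.11112058378891068), 95) -95.9467852215664
top depth [array([ 0.5142, -0.2008,  0.0576]), array([ 0.5449, -0.2049,  0.0586]), array([ 0.4969, -0.1802,  0.0095])]
```

```bash
python3 - <<'E'
from fit import *
from workcell import *
sq=np.array([.4969,.2144,np.radians(-94.59)])
tab=pts([-.014,-.014,.041],sq,.004)[0]; print(tab)
yaw=sq[2]+np.radians(135)
q=down(yaw)
movep([tab[0],tab[1],.14],q)
movel([tab[0],tab[1],.051],vel=.12)
hold(.2); s=get_state();im,d=capture("wrist");cv2.imwrite("pics/g0.png",im[:,:,::-1]);print(s["eef_pos"],s["time_s"],s["wrist_force"])
E
```

```text
[0.48406525 0.22947545 0.045     ]
[0.48434721 0.22958367 0.05168627] 6.4667 [ 0.56148751 -0.86014604 -1.15443901]
```

View pics/g0.png

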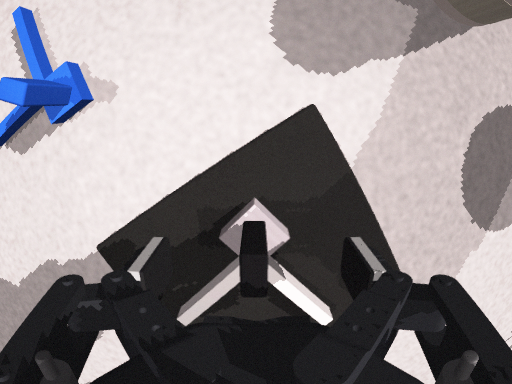

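The tab is centred between the open fingers at (254,260), and they clear the legs. I'll clamp, lift, and measure the square in the hand.

```bash
python3 - <<'E'
from fit import *
from workcell import *
clamp(60); s=get_state();print(s["finger_gap"],s["eef_pos"],s["wrist_force"],s["time_s"])
st=s;im,d=capture("wrist");pickle.dump((st,im,d),open("g1.pkl","wb"));cv2.imwrite("pics/g1.png",im[:,:,::-1])
p=s["eef_pos"]
movel([p[0],p[1],.20],vel=.15);hold(.2)
st=get_state();im,d=capture("wrist");pickle.dump((st,im,d),open("l1.pkl","wb"));cv2.imwrite("pics/l1.png",im[:,:,::-1])
print(st["finger_gap"],st["eef_pos"],st["wrist_force"],st["wrist_torque"],st["time_s"])
E
```

```text
0.011135007523561892 [0.48407852 0.22945656 0.05105699] [-0.03687875 -0.76875174  1.80381284] 7.1833
0.011370713481494672 [0.48392649 0.22940231 0.19932398] [ 0.30685015  0.03730924 -0.8504815 ] [ 0.05101855 -0.0089096  -0.02068766] 8.575
```

View pics/g1.png

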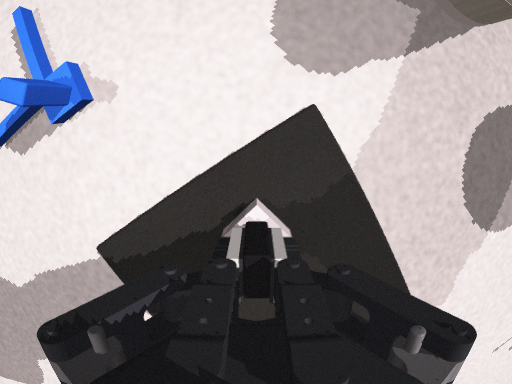

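View pics/l1.png

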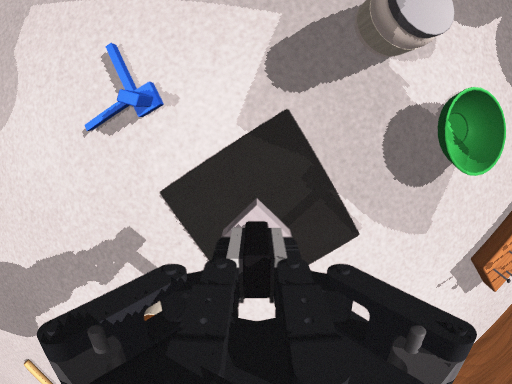

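```bash
cat > tgt.py <<'E'
from fit import *
from workcell import *
M=np.array([.5414,-.2352,np.radians(-95.95)])
def tcp(off,yaw_extra=0,und=.034):
    # square origin displaced by off (model axes) from model corner
    off=np.array(off)
    c=pts([-.035+off[0],-.035+off[1],0],M,0)[0]
    y=M[2]+yaw_extra
    t=pts([-.014,-.014,0],[c[0],c[1],y],und+.047)[0]
    return t, down(y+np.radians(135))
E
python3 - <<'E'
from tgt import *
# heel check in hand
for f in ("g1","l1"):
    st,im,d=pickle.load(open(f+".pkl","rb"))
    W=R.from_quat(st["orientation"]).as_matrix(); yaw=np.arctan2(W[1,1],W[0,1])-np.radians(135)
    c=np.cos(yaw),np.sin(yaw); t=st["eef_pos"]
    o=[t[0]+.014*(c[0]-c[1]),t[1]+.014*(c[1]+c[0]),yaw]
    print(f,np.degrees(yaw),wrist_project(pts([[-.028,-.028,H],[-.02,-.028,H],[-.028,-.02,H]],o,t[2]-.047),st).round(1).tolist())
    cv2.imwrite(f"pics/{f}z.png",cv2.resize(im[180:260,200:320,::-1],None,fx=6,fy=6,interpolation=2))
p,q=tcp([-.03,-.03]);movep([p[0],p[1],.2],q);movel(p,vel=.15);hold(.3)
s=get_state();print(s["time_s"],s["eef_pos"]-p,s["wrist_force"],s["wrist_torque"],s["finger_gap"])
for n in ("side","scene","wrist"):
    im,d=capture(n);cv2.imwrite(f"pics/{n}2.png",im[:,:,::-1])
    if n=="side":cv2.imwrite("pics/side2z.png",cv2.resize(im[190:290,250:370,::-1],None,fx=6,fy=6,interpolation=2))
E
```

```text
g1 -94.59705216291472 [[254.8, 203.8], [244.3, 213.9], [265.4, 213.9]]
l1 -94.59192671213701 [[254.9, 203.9], [244.3, 213.9], [265.5, 213.9]]
11.275 [ 1.66282971e-04 -5.46765731e-05  5.04586669e-04] [ 0.31072579 -0.23355664 -1.28485071] [ 0.02318726  0.01408041 -0.01153123] 0.011130972994347345
```

View pics/l1z.png

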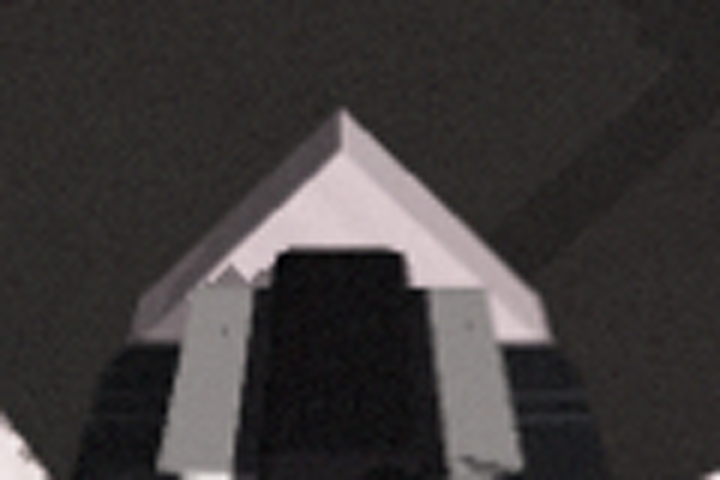

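View pics/side2z.png

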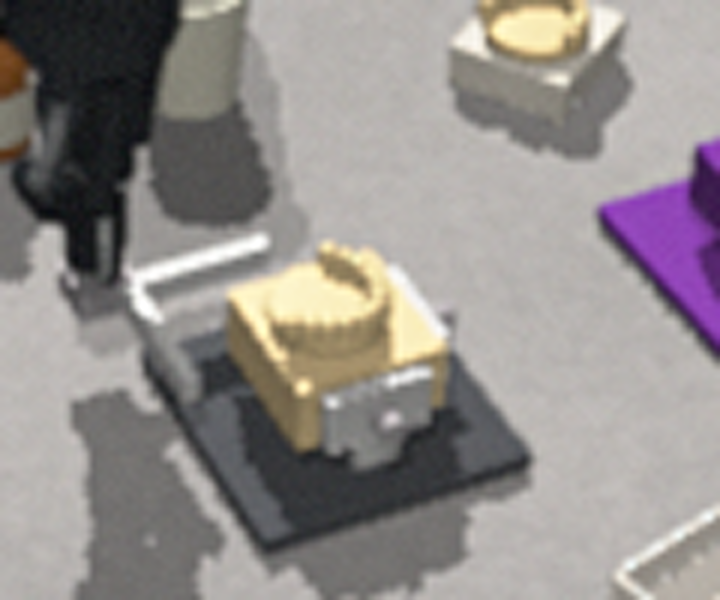

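View pics/wrist2.png

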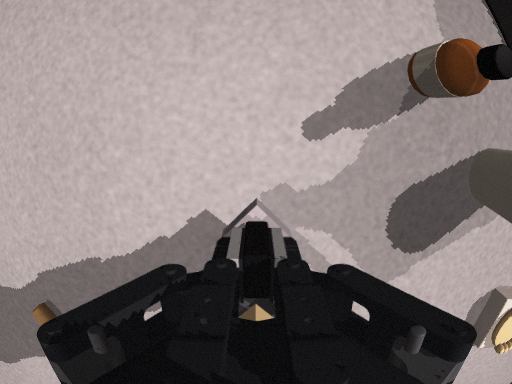

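```bash
python3 - <<'E'
from tgt import *
heel=[([-.028,-.028,0],[-.006,-.028,0],0),([-.028,-.028,0],[-.028,-.006,0],0),([-.028,-.028,H],[-.014,-.028,H],0),([-.028,-.028,H],[-.028,-.014,H],0)]
im2=cv2.imread("pics/wrist2.png")[:,:,::-1]
for f in ("g1","l1"):
    st,im,d=pickle.load(open(f+".pkl","rb"))
    W=R.from_quat(st["orientation"]).as_matrix(); yaw=np.arctan2(W[1,1],W[0,1])-np.radians(135)
    c=np.cos(yaw),np.sin(yaw); t=st["eef_pos"]
    o=np.array([t[0]+.014*(c[0]-c[1]),t[1]+.014*(c[1]+c[0]),yaw])
    o0=o.copy(); o0[:2]+=W[:2,1]*.0012
    for sg in (heel,heel[2:]):
        pe,r,n=edgefit(im,st,sg,o0,t[2]-.047,2.5)
        dxy=(pe-o)[:2]; print(f,"tool y,z shift mm",(dxy@W[:2,1]*1e3).round(2),(dxy@W[:2,2]*1e3).round(2),"yaw err deg",np.degrees(pe[2]-yaw).round(2),r,n)
E
```

```text
g1 tool y,z shift mm 0.54 0.26 yaw err deg -0.38 0.10125918724647436 100
g1 tool y,z shift mm 0.27 0.17 yaw err deg -0.84 0.10320362181940125 50
l1 tool y,z shift mm 0.52 0.31 yaw err deg -0.39 0.10485090331677657 100
l1 tool y,z shift mm 0.45 0.27 yaw err deg -0.5 0.09975765826866234 50
```

```bash
python3 - <<'E'
from tgt import *
heel=[([-.028,-.028,0],[-.006,-.028,0],0),([-.028,-.028,0],[-.028,-.006,0],0),([-.028,-.028,H],[-.014,-.028,H],0),([-.028,-.028,H],[-.028,-.014,H],0)]
st1,im1,d=pickle.load(open("g1.pkl","rb"))
im0=np.ascontiguousarray(cv2.imread("pics/g0.png")[:,:,::-1]); st0=dict(st1); st0["eef_pos"]=np.array([.48434721,.22958367,.05168627])
W=R.from_quat(st1["orientation"]).as_matrix()
tab=[]
for im,st in((im0,st0),(im1,st1)):
    a,r,n=edgefit(im,st,heel,np.array([.4969,.2144,np.radians(-94.7)])+[.0,.0,0],.004,3.5)
    t=pts([-.014,-.014,0],a,0)[0];tab.append(t);d=t-st["eef_pos"];print(np.degrees(a[2]),r,n,"tab rel tool y,z mm",d[:2]@W[:2,1]*1e3,d[:2]@W[:2,2]*1e3, "abs",t)
print("slide y,z",(tab[1]-tab[0])[:2]@W[:2,1:]*1e3)
E
```

```text
-94.86050644294744 0.10272235785743546 100 tab rel tool y,z mm -0.5686466127600501 0.1759442606518509 abs [0.48402822 0.22908111 0.        ]
-95.00174784925079 0.10879312178783379 100 tab rel tool y,z mm 0.663525995632644 0.28601355480933005 abs [0.48476918 0.22966883 0.        ]
slide y,z [0.94517654 0.03270969]
```

```bash
sed -i 's/^M=.*/M=np.array([.5414-.00067,-.2352-.00067,np.radians(-95.7)])/' tgt.py
cat >> tgt.py <<'E'
def rd(base=None):
    F=[];T=[]
    for _ in range(4):
        hold(.03);s=get_state();F.append(s["wrist_force"]);T.append(s["wrist_torque"])
    F=np.mean(F,0);T=np.mean(T,0)
    c,sn=np.cos(M[2]),np.sin(M[2])
    f=np.array([c*F[0]+sn*F[1],-sn*F[0]+c*F[1],F[2]])
    W=R.from_quat(s["orientation"]).as_matrix(); yaw=np.arctan2(W[1,1],W[0,1])-np.radians(135)
    e=s["eef_pos"];o=np.array([e[0]+.014*(np.cos(yaw)-np.sin(yaw)),e[1]+.014*(np.sin(yaw)+np.cos(yaw))])
    cor=pts([-.035,-.035,0],M,0)[0][:2]; dd=o-cor
    off=np.array([c*dd[0]+sn*dd[1],-sn*dd[0]+c*dd[1]])
    return f,T,off,np.degrees(yaw-M[2]),s
def show(tag):
    f,T,off,dy,s=rd();print(tag,"f",f.round(1),"Tz",T[2].round(3),"off mm",(off*1e3).round(2),"dyaw",dy.round(3),"t",round(s["time_s"],2),"z",s["eef_pos"][2].round(4),flush=True);return f,T,off,dy,s
E
python3 - <<'E'
from tgt import *
p,q=tcp([-.004,-.004]);movel(p,q,vel=.08);f0=show("base")[0]
for o in np.arange(-.003,.0025,.0005):
    p,q=tcp([o,o]);movel(p,q,vel=.02)
    f=show(f"{o*1e3:.1f}")[0]
    if np.hypot(*(f-f0)[:2])>5: break
E
```

```text
base f [ 0.1  0.2 -1.4] Tz 0.024 off mm [-4.28 -4.35] dyaw 0.005 t 12.17 z 0.0809
-3.0 f [ 0.3  0.1 -1.7] Tz -0.01 off mm [-3.07 -3.05] dyaw 0.0 t 12.55 z 0.081
-2.5 f [-0.  -0.2 -1.3] Tz 0.014 off mm [-2.49 -2.51] dyaw -0.001 t 12.93 z 0.081
-2.0 f [-0.1 -0.2 -1.2] Tz -0.024 off mm [-1.99 -2.01] dyaw -0.001 t 13.32 z 0.081
-1.5 f [ 0.2 -0.2 -1. ] Tz -0.002 off mm [-1.5  -1.51] dyaw -0.0 t 13.7 z 0.081
-1.0 f [ 0.4  0.  -1.3] Tz -0.007 off mm [-1. -1.] dyaw -0.001 t 14.08 z 0.081
-0.5 f [ 0.1 -0.3 -1.1] Tz 0.018 off mm [-0.5  -0.46] dyaw -0.001 t 14.47 z 0.081
0.0 f [-5.1 -2.   1.2] Tz 0.066 off mm [-0.35 -0.35] dyaw 0.006 t 14.85 z 0.081
```

```bash
python3 - <<'E'
from tgt import *
for o in [(0,.0003),(.0002,.0006),(.0004,.0009),(.0006,.0011)]:
    p,q=tcp(o);movel(p,q,vel=.02)
    f=show(str(o))[0]
    if np.hypot(*f[:2])>25: break
E
```

```text
(0, 0.0003) f [-4.7 -2.6  0.1] Tz 0.024 off mm [-0.33 -0.13] dyaw 0.004 t 15.23 z 0.0809
(0.0002, 0.0006) f [-5.7 -3.1  1.2] Tz 0.045 off mm [-0.31 -0.04] dyaw 0.003 t 15.62 z 0.0809
(0.0004, 0.0009) f [-7.4 -4.3  2.2] Tz 0.008 off mm [-0.28  0.02] dyaw 0.004 t 16.0 z 0.0809
(0.0006, 0.0011) f [-8.4 -4.9  3.2] Tz 0.007 off mm [-0.27  0.05] dyaw 0.005 t 16.38 z 0.0809
```

```bash
python3 - <<'E'
from tgt import *
for dy in (.3,.6,0,-.3,-.6):
    p,q=tcp((.0008,.0013),np.radians(dy));movel(p,q,vel=.02)
    f=show(str(dy))[0]
for n in ("side","scene","wrist"):
    im,d=capture(n);cv2.imwrite(f"pics/{n}3.png",im[:,:,::-1])
    if n=="side":cv2.imwrite("pics/side3z.png",cv2.resize(im[210:290,260:350,::-1],None,fx=8,fy=7,interpolation=2))
E
```

```text
0.3 f [-10.3  -4.9   4.2] Tz -0.213 off mm [-0.29  0.1 ] dyaw 0.271 t 16.77 z 0.0809
0.6 f [-10.7  -4.8   4.2] Tz -0.426 off mm [-0.35  0.11] dyaw 0.539 t 17.15 z 0.0809
0 f [-9.4 -5.6  3.5] Tz 0.024 off mm [-0.22  0.13] dyaw -0.003 t 17.53 z 0.0808
-0.3 f [-8.8 -4.7  3.2] Tz 0.14 off mm [-0.23  0.11] dyaw -0.282 t 17.92 z 0.0808
-0.6 f [-9.3 -4.8  1.8] Tz 0.297 off mm [-0.22  0.12] dyaw -0.557 t 18.3 z 0.0807
```

View pics/side3z.png

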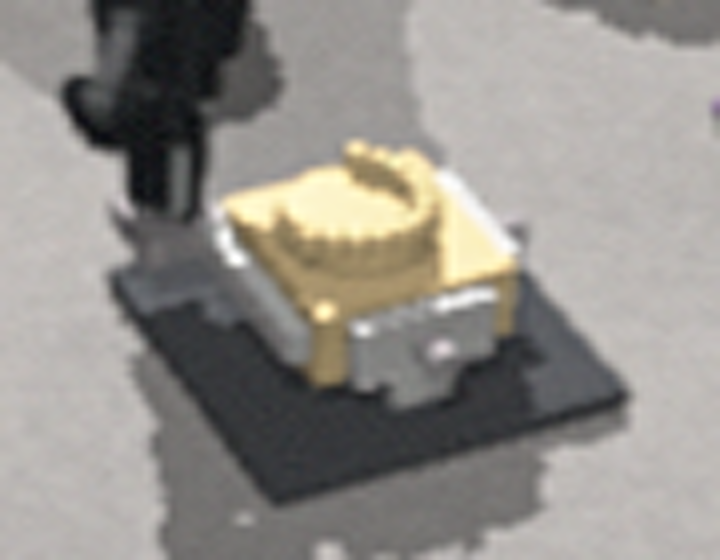

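View pics/wrist3.png

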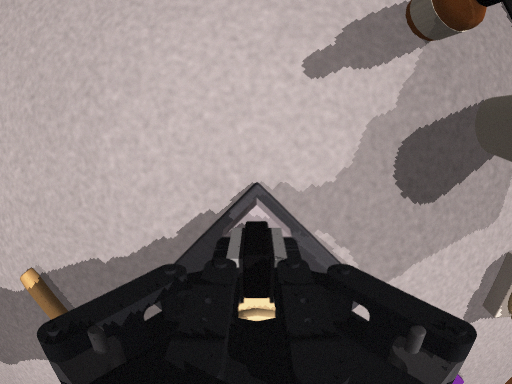

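```bash
python3 - <<'E'
import cv2
im=cv2.imread("pics/wrist3.png");cv2.imwrite("pics/w3z.png",cv2.resize(im[170:270,190:330],None,fx=5.5,fy=5.5,interpolation=2))
E
```

View pics/w3z.png

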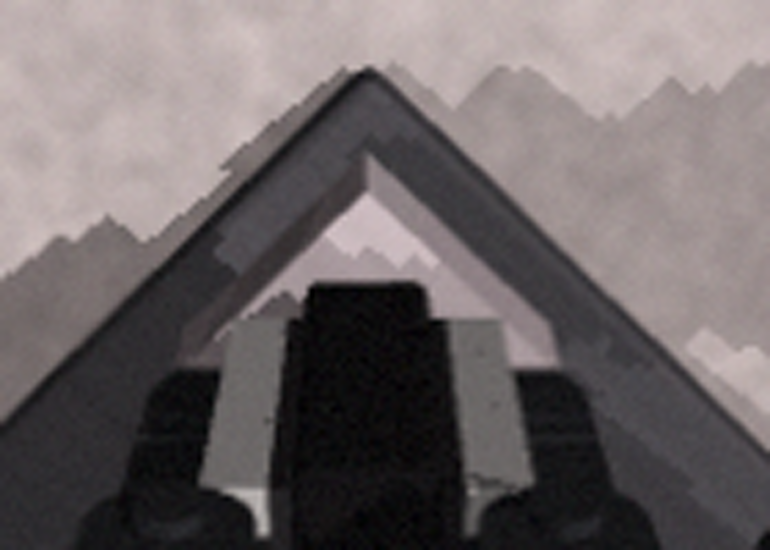

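```bash
python3 - <<'E'
from tgt import *
for o in [(.0010,.0022),(.0014,.0034)]:
    p,q=tcp(o);movel(p,q,vel=.02)
    f,T,*_=show(str(o))
dy=0.
for k in range(3):
    if abs(T[2])<.06: break
    dy+=np.clip(T[2]/.65,-.3,.3); p,q=tcp(o,np.radians(dy));movel(p,q,vel=.02); f,T,*_=show(f"dy {dy:.2f}")
E
```

```text
(0.001, 0.0022) f [-10.3  -8.    3.8] Tz -0.159 off mm [-0.3   0.43] dyaw -0.021 t 18.83 z 0.0807
(0.0014, 0.0034) f [-11.6 -12.9   8.8] Tz -0.219 off mm [-0.31  0.55] dyaw -0.017 t 19.22 z 0.0807
dy -0.30 f [-10.8 -13.3   9. ] Tz 0.029 off mm [-0.26  0.5 ] dyaw -0.286 t 19.6 z 0.0807
```

```bash
python3 - <<'E'
from tgt import *
p,q=tcp((.0020,.0038),np.radians(-.3));movel(p,q,vel=.02);show("press")
hold(1.0); f,T,off,dy,s=show("held")
W=R.from_quat(s["orientation"]).as_matrix();print("tool x",W[:,0].round(4),"T",T.round(2))
st=get_state();im,d=capture("wrist");pickle.dump((st,im,d),open("w4.pkl","wb"))
a=cv2.resize(im[170:270,190:330,::-1],None,fx=5.5,fy=5.5,interpolation=2);cv2.imwrite("pics/w4z.png",a)
im,d=capture("side");cv2.imwrite("pics/side4z.png",cv2.resize(im[210:290,260:350,::-1],None,fx=8,fy=7,interpolation=2))
im,d=capture("scene");cv2.imwrite("pics/scene4z.png",cv2.resize(im[170:240,140:240,::-1],None,fx=8,fy=8,interpolation=2))
heel=[([-.028,-.028,0],[-.006,-.028,0],0),([-.028,-.028,0],[-.028,-.006,0],0),([-.028,-.028,H],[-.014,-.028,H],0),([-.028,-.028,H],[-.028,-.014,H],0)]
st,im,d=pickle.load(open("w4.pkl","rb"));W=R.from_quat(st["orientation"]).as_matrix(); yaw=np.arctan2(W[1,1],W[0,1])-np.radians(135)
t=st["eef_pos"];o=np.array([t[0]+.014*(np.cos(yaw)-np.sin(yaw)),t[1]+.014*(np.sin(yaw)+np.cos(yaw)),yaw])
o0=o.copy();o0[:2]+=W[:2,1]*.0006
for sg in (heel,heel[:2],heel[2:]):
    pe,r,n=edgefit(im,st,sg,o0,t[2]-.047,2.5);dxy=(pe-o)[:2];print(dxy@W[:2,1:]*1e3,np.degrees(pe[2]-yaw),r,n)
E
```

```text
press f [-15.7 -15.1  11.2] Tz 0.035 off mm [-0.22  0.51] dyaw -0.285 t 19.98 z 0.0807
held f [-15.6 -14.9  11.4] Tz 0.029 off mm [-0.19  0.52] dyaw -0.288 t 21.12 z 0.0807
tool x [-0.0075  0.0047 -1.    ] T [2.76 2.02 0.03]
[ 0.54279402 -0.10265184] -0.2597549068752874 0.19103417263077807 99
[ 0.60463107 -0.12214402] 0.018464667490180907 0.13070123139074497 49
[ 0.64203516 -0.10483832] -0.12265893573753917 0.1957760142978893 50
```

View pics/w4z.png

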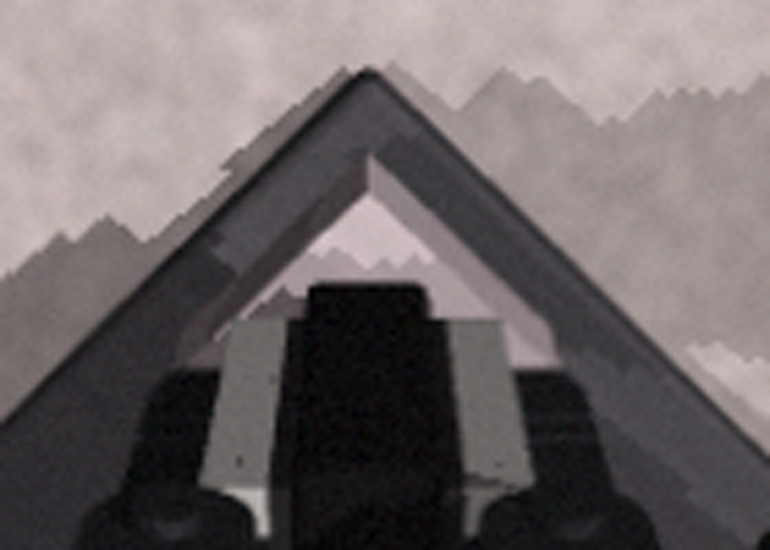

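View pics/side4z.png

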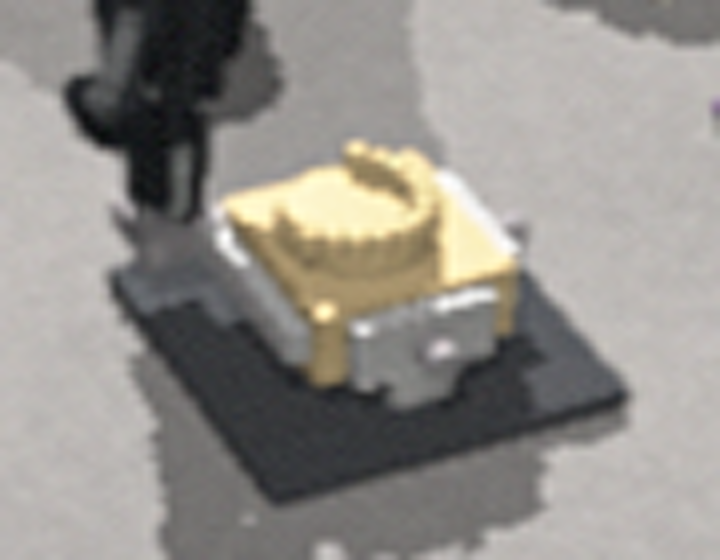

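View pics/scene4z.png

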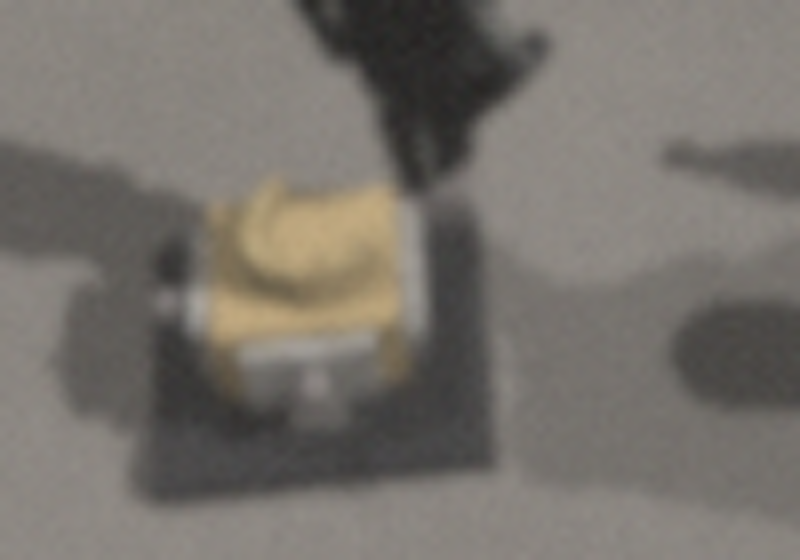

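```bash
python3 - <<'E'
from tgt import *
for f in ("g1","l1"):
    st=pickle.load(open(f+".pkl","rb"))[0];print(f,R.from_quat(st["orientation"]).as_matrix()[:,0].round(4))
g=np.array(R.from_quat(pickle.load(open("g1.pkl","rb"))[0]["orientation"]).as_matrix()[:2,0])
a=np.zeros(2);dy=-.3
for k in range(2):
    s=get_state();x=R.from_quat(s["orientation"]).as_matrix()[:2,0]; a=a-(x-g)
    p,q=tcp((.0020,.0038),np.radians(dy)); q=(R.from_rotvec([a[1],-a[0],0])*R.from_quat(q)).as_quat()
    movel(p,q,vel=.02);f,T,off,dyy,s=show("tilt")
    print(a.round(4),R.from_quat(s["orientation"]).as_matrix()[:,0].round(4),T.round(2))
np.save("tilt.npy",a)
hold(.6);show("hold");hold(.6);show("hold")
st=get_state();im,d=capture("wrist");pickle.dump((st,im,d),open("w5.pkl","wb"))
E
```

```text
g1 [ 0.  0. -1.]
l1 [-1.2e-03 -4.0e-04 -1.0e+00]
tilt f [-15.4 -14.1   9.2] Tz 0.06 off mm [-0.27  0.34] dyaw -0.286 t 21.65 z 0.0805
[ 0.0077 -0.0047] [-5.e-04  3.e-04 -1.e+00] [2.88 2.12 0.06]
tilt f [-15.8 -14.1   9. ] Tz 0.006 off mm [-0.3   0.34] dyaw -0.287 t 22.03 z 0.0805
[ 0.0082 -0.005 ] [ 0.e+00  1.e-04 -1.e+00] [2.9  2.22 0.01]
hold f [-15.4 -14.4   9.3] Tz 0.036 off mm [-0.27  0.36] dyaw -0.286 t 22.77 z 0.0805
hold f [-15.3 -14.    9.2] Tz 0.039 off mm [-0.26  0.35] dyaw -0.284 t 23.5 z 0.0805
```

```bash
python3 - <<'E'
from tgt import *
p,q=tcp([-.03,-.03]);movel(p,q,vel=.06);show("off")
movel([p[0],p[1],.2],vel=.15)
q=down(np.radians(-94.6+135));movep([.4841,.2295,.2],q);movel([.4841,.2295,.075],vel=.12);movel([.4841,.2295,.0525],vel=.03);show("near")
for z in (.0518,.0512,.0506):
    movel([.4841,.2295,z],vel=.02);f=show(str(z))[0]
    if f[2]>3: break
im,d=capture("wrist");cv2.imwrite("pics/w6.png",im[:,:,::-1])
im,d=capture("side");cv2.imwrite("pics/side6z.png",cv2.resize(im[150:200,190:270,::-1],None,fx=9,fy=9,interpolation=2))
E
```

```text
off f [-0.1  0.  -1.4] Tz 0.008 off mm [-29.78 -29.76] dyaw -0.011 t 24.61 z 0.081
near f [ 0.   0.1 -1.3] Tz -0.013 off mm [-408.76  -53.22] dyaw 1.099 t 29.19 z 0.0527
0.0518 f [-0.2 -0.1 -0.8] Tz 0.003 off mm [-408.71  -53.28] dyaw 1.101 t 29.57 z 0.0518
0.0512 f [ 0.2  0.1 -1.4] Tz 0.008 off mm [-408.73  -53.31] dyaw 1.1 t 29.96 z 0.0512
0.0506 f [ 1.2 -1.   5.2] Tz 0.016 off mm [-408.71  -53.27] dyaw 1.1 t 30.34 z 0.051
```

View pics/w6.png

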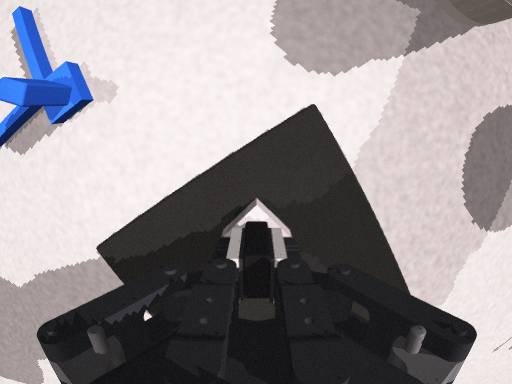

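View pics/side6z.png

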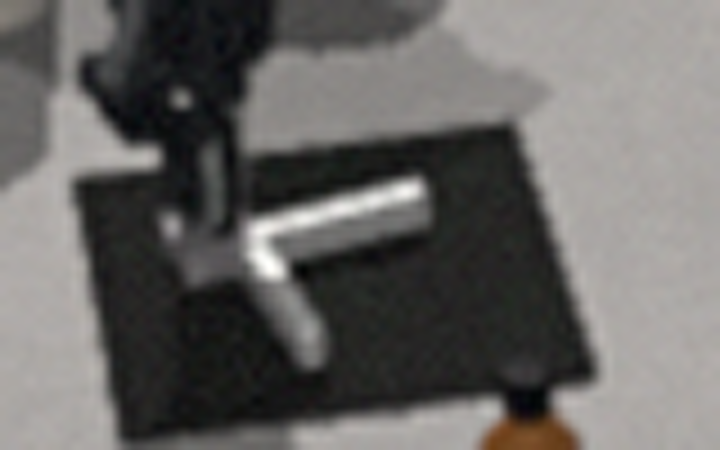

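The square is touching down within the mat, with the heel at (257,199), the same spot as when I picked it up. I'll release it, retreat and check.

```bash
python3 - <<'E'
from tgt import *
open_jaws();hold(.3);movel([.4841,.2295,.20],vel=.12);movep([.50,.22,.21],down(np.pi/4));hold(.2)
st=get_state();im,d=capture("wrist");pickle.dump((st,im,d),open("s2.pkl","wb"));cv2.imwrite("pics/s2.png",im[:,:,::-1])
pe=edgefit(im,st,sqsegs,np.array([.4970,.2145,-1.652]),.004,4);print(pe,np.degrees(pe[0][2]),st["time_s"],st["finger_gap"],st["wrist_force"])
P=wrist_points(d,st);print([P[tuple(wrist_project(pts([x],pe[0],.004),st)[0].round().astype(int)[::-1])].round(4) for x in ([.04,-.004,H],[-.004,.04,H],[-.022,-.022,H],[.06,-.004,H],[-.004,.06,H])])
im,d=capture("scene");cv2.imwrite("pics/scene7.png",im[:,:,::-1])
E
```

```text
(array([ 0.49767111,  0.21510249, -1.65510969]), np.float64(0.37664889801023665), 198) -94.83080002814157 33.2917 0.08526932546873155 [-0.20336002  0.80502901  0.05089966]
[array([0.4903, 0.1758, 0.0178]), array([0.5385, 0.2155, 0.0169]), array([0.4781, 0.239 , 0.0181]), array([0.4886, 0.1564, 0.0184]), array([0.5578, 0.2138, 0.018 ])]
```

View pics/s2.png

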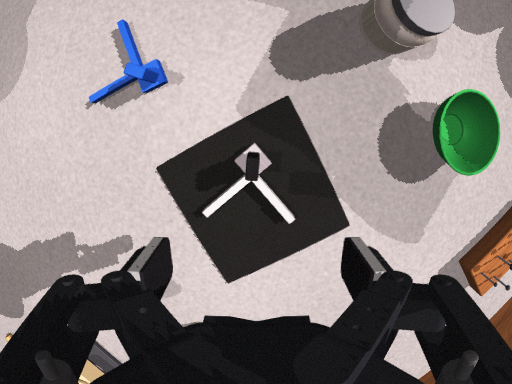

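View pics/scene7.png

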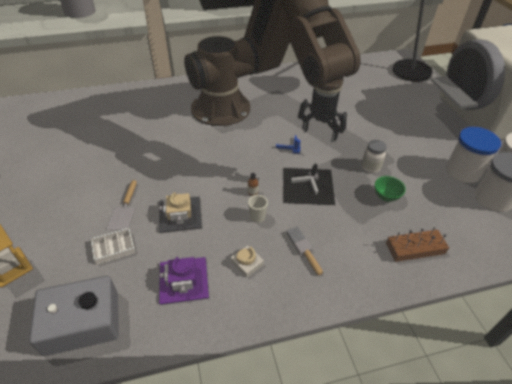

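```bash
python3 -c "
from workcell import *
print(sign_off())"
```

```text
the job is handed in; nothing more can be done
None
```

I pressed the square onto the model's free corner, laid it back flat on its mat and handed the job in at about 33 s of the 58 s allowed. No verdict is reported.

- **Press:** I gripped the tab at 60 N and pressed with about 15 N on each leg. Force on the two faces was nearly equal and the twisting moment about vertical was near zero (0.03–0.06 N·m). I took out a 0.5° tool tilt and held for about 2 s in total, 1.9 s of it after that correction.
- **Flushness:** I judged this from the force and torque balance, because the cameras cannot resolve sub-millimetre gaps. One check disagreed slightly. The tool's angle while pressing was about 0.1–0.3° away from the model angle seen by the camera, which is about the accuracy of that measurement.
- **Upward force:** While pressing, the wrist also read about 9–11 N upward. I think this was friction on the model's faces, but I did not remove it.
- **Placement:** The square lies flat, with its top about 18 mm above the bench everywhere I measured. It is wholly on the mat, about 1 mm from where it started. The jaws are open and the arm is clear of it.
- **Other items:** The last scene picture shows the bystanders and look-alikes where they were.

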